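# Close and lock the gluing press

### The arm

A 7-joint arm with a two-finger parallel gripper is mounted at the origin on the work surface. World frame = base frame: x ahead of the robot, y to its left, z up, the work surface at z = 0. Lengths are in mm, angles in rad, forces in N, time in s.
With the tool pointing down it reaches from about 400 to 875 mm from the base axis. Payload 19.3 kg.
Tool frame: the origin (TCP) lies at the very end of the fingers, on their centre line; the grasp point (between the pads) lies 19 mm behind it (grip_point_offset is the z of the grasp point in the tool frame, in mm); z points along the fingers, y is the line along which they close (so a half turn about z gives the same grasp; the last joint's range is limited). The gripper opens to 85 mm and grips with 20 to 120 N. Pads are 22 mm wide; open, the fingers measure 114 mm over their backs; the gripper's body (76 mm by 85 mm) begins 54 mm behind the grasp point. The pads swing forward as they close: fully open they stand 13 mm farther back than shut.
Start: joints at [-0.07, 0.521, -0.036, 1.599, 0.021, 1.021, -0.113], TCP at [624.992, -0.025, 231.291] pointing down, gripper open.
Joint ranges: [-2.91, 2.91], [-0.3, 2.13], [-1.5, 1.42], [0.17, 2.43], [-1.26, 4.41], [0.16, 1.93], [-2.52, 2.52]. Speed limits (rad/s): [1.89, 1.89, 2.39, 2.39, 3.01, 3.01, 3.01].

### API

Orientations are given as a 3x3 rotation matrix whose columns are the frame's x, y, z axes.
In Python, from workcell import movep, movel, goto_joints, open_gripper, clamp, wait, inverse_kinematics, read_state, camera, PlanningError, finish_job, grip_point_offset gives the robot as it stands. Calls block until the motion is done:
- movep(position, orientation): joint-space move of the TCP to a pose.
- movel(position, frame=None, max_speed=150, guard=None): straight line of the TCP; frame=None keeps the orientation; max_speed is the mean speed in mm/s. With guard (N) it stops when the force on the tool has changed by that much, and returns True; else False.
- goto_joints(angles): joint-space move.
- open_gripper() and clamp(): open the fingers fully, or close them until they stop; the grip force is fixed at half the most.
- wait(seconds).
- inverse_kinematics(position, orientation): joint angles nearest the present ones, or None.
- read_state(): the state.
- camera(name): name is "scene" or "side" or "wrist"; returns a dict with "image" (384x512x3 uint8, blue, green, red), "range_z" (384x512 float32, mm along the optical axis (not along the pixel's ray), 0 where there is no reading), "fx", "fy", "cx", "cy" (pixels), "dist_coeffs" ([k1, k2, p1, p2, k3] as OpenCV has them; the pictures are not rectified), "cam_to_world" (4x4, takes a point from camera to world coordinates). Camera axes: x right, y up, looking along -z (the intrinsics and any distortion apply to the point x, -y, -z); pixel columns grow to the right and rows downward; lengths in mm; the calibration is good to about 2 mm. A picture is of the moment at which its call begins.
A pose or a line that the arm cannot do raises PlanningError and nothing moves.
- finish_job(): hands the job in; it is judged then, once.
The state is a dict: "time": time; "qpos": joint angles; "qvel": joint speeds; "joint_efforts": joint torques, N m; "eef_pos": TCP position; "tool_rot": TCP orientation; "ft_force": force on the tool from outside, world axes, zero at the start; "torque": the same for the moment, N m; "finger_gap": finger opening in mm; "gripper_force": force on a finger pad.
Only numpy, scipy, OpenCV 4.12 (cv2) and the standard library are available. Lean on these libraries where they do the work, as an engineer would, in place of code of your own. Each camera call takes 0.05 s, during which the arm holds its last target. There are 200 camera calls.

### The job

Get the gluing press ready for the night: move the sanding block that was left on the soundboard over to the cork mat beside the press and leave it lying there, then tip the raised wooden lid over from behind so that it falls shut by its own weight (do not carry or press it down). When it is shut, screw the black knob on the lid clockwise until it stops, regripping as you need, and leave the bottles, mug, tools and other things on the bench where they are.

Things in the scene. Friction and masses are not known exactly. Their poses are not given: they have to be found in the camera images.
- press: Plywood press bed fixed to the bench, 160 (x) x 250 (y) x 26 mm high, carrying a fixed soundboard blank 120 x 190 mm centred 12 mm towards -x, its top at 31 mm. Origin: centre of the underside. Its +x side is the hinge side, away from the robot.
- caul (a joint): Hinge of the press's wooden lid: 0 = shut and level, about 2.0 rad = open, leaning back past upright on its stop (where it starts). It balances at about 1.4 rad and falls shut below that, in about a second; the hinge is light (less than 5 N at the lid's edge).
- hinge (a point): Point on the lid's hinge line (which runs along the press's y), in the middle of the lid's width: 80 mm towards +x and 32 mm above the press's origin.
- caul_edge (a point): Middle of the lid's free edge. The lid is a board 240 mm wide (along y), 18 mm thick, and reaches 160 mm from the hinge line; shut, its top face is 52 mm above the bench. The knob stands on its top (outer) face, which looks away from the robot when the lid is open.
- knob (a joint): Turn of the lid's clamp knob, a captive screw (it does not rise or sink): grows clockwise seen from above the shut lid; starts at 0 to 0.8 rad, comes to a hard stop at 4.2 rad. Friction about 0.12 N m, stays where it is left.
- knob_center (a point): On the axis of the knob, at the height to grip it, 25 mm above the lid's outer face. Black round knurled knob 48 mm across and 30 mm thick on a 10 mm collar 26 mm across (40 mm tall in all), on the lid's centre line, 125 mm from the hinge line. With the lid shut it is 77 mm above the bench.
- block: Loose sanding block of dark wood with a cork sole, 105 (x) x 50 (y) x 34 mm high, 0.11 to 0.22 kg. Origin: centre of the underside. It starts flat on the soundboard blank.
- mat: Thin cork mat fixed on the bench beside the press, left or right, 150 (x) x 130 (y) x 3 mm. Origin: centre of the underside; x and y along its sides.
- glue: Bystander: white glue bottle, 64 mm across, 170 mm high, standing on the side of the press where the mat is not. Origin: centre of the underside.
- spirit: Bystander: amber bottle, 60 mm across, 200 mm high, standing behind the raised lid, behind its left or right half. Origin: centre of the underside.
- tin: Bystander: low round tin, 72 mm across, 45 mm high, behind the other half of the lid. Origin: centre of the underside.
- mug: Bystander: blue mug, 80 mm across, 90 mm high, left of the press. Origin: centre of the underside.
- mallet: Bystander: hammer lying on the right, its head towards the robot. Origin: under its middle.
- chisel: Bystander: chisel about 250 mm long, lying at the front left. Origin: under its middle.
- offcut: Bystander: strip of light wood 190 x 35 x 22 mm, lying at the front right. Origin: centre of the underside.
Mind the look-alikes: they are no part of the job. Several things have the shape of the block; the one meant has the colours described above.

How it is judged:
By the outcome, as a careful person would: the job done as asked, in the order asked, and still so for the second after the job is handed in, with the robot touching nothing.
It also fails if it takes over 72 s, if anything falls off the work surface, if the arm or the gripper's body presses on something with over 40 N, if the wrist force passes 120 N, or if a joint passes its speed limit or range.

## Working session

There is one attempt and no reset: what is moved stays moved. The work goes in short steps, each a Python script; the robot and the scene stay as the last script left them, time stands still between calls to the robot, and variables do not carry over. Pictures are saved under pics/ and viewed, at most 10 in all, crops included, and the job is handed in when it is done.

```bash
mkdir -p pics; ls; cat > h.py <<'E'
import numpy as np, cv2
from workcell import *
def pts(c):
    "world xyz per pixel from range"
    h,w=c["range_z"].shape
    u,v=np.meshgrid(np.arange(w),np.arange(h))
    K=np.array([[c["fx"],0,c["cx"]],[0,c["fy"],c["cy"]],[0,0,1.]])
    n=cv2.undistortPoints(np.stack([u,v],-1).reshape(-1,1,2).astype(np.float64),K,np.array(c["dist_coeffs"],float)).reshape(h,w,2)
    z=c["range_z"].astype(float)
    P=np.stack([n[...,0]*z,-n[...,1]*z,-z],-1)
    T=np.array(c["cam_to_world"]);W=P@T[:3,:3].T+T[:3,3]
    W[z<=0]=np.nan
    return W
def down(a):
    "tool pointing down, closing line y at angle a from world x"
    y=np.array([np.cos(a),np.sin(a),0]);z=np.array([0,0,-1.]);x=np.cross(y,z)
    return np.stack([x,y,z],1)
E
python3 - <<'E'
from h import *
s=read_state();print(s["time"],s["tool_rot"],grip_point_offset,s["finger_gap"])
for n in("scene","side"):
    c=camera(n);cv2.imwrite(f"pics/{n}0.png",cv2.resize(c["image"],(800,600)));np.savez(f"{n}0.npz",W=pts(c),im=c["image"])
    print(n,np.array(c["cam_to_world"]).round(2).tolist())
E
```

```text
pics
0.0 [[ 4.57280031e-05  9.99999382e-01 -1.11074663e-03]
 [ 9.99999996e-01 -4.58184184e-05 -8.13750927e-05]
 [-8.14259350e-05 -1.11074291e-03 -9.99999380e-01]] -18.700000000000003 85.58861558102895
scene [[0.07, -0.84, 0.54, 1311.17], [1.0, 0.05, -0.05, -62.72], [0.02, 0.54, 0.84, 1237.74], [0.0, 0.0, 0.0, 1.0]]
side [[-1.0, 0.04, -0.02, 521.85], [-0.04, -0.77, 0.64, 807.88], [0.01, 0.64, 0.77, 1067.1], [0.0, 0.0, 0.0, 1.0]]
```

View pics/scene0.png

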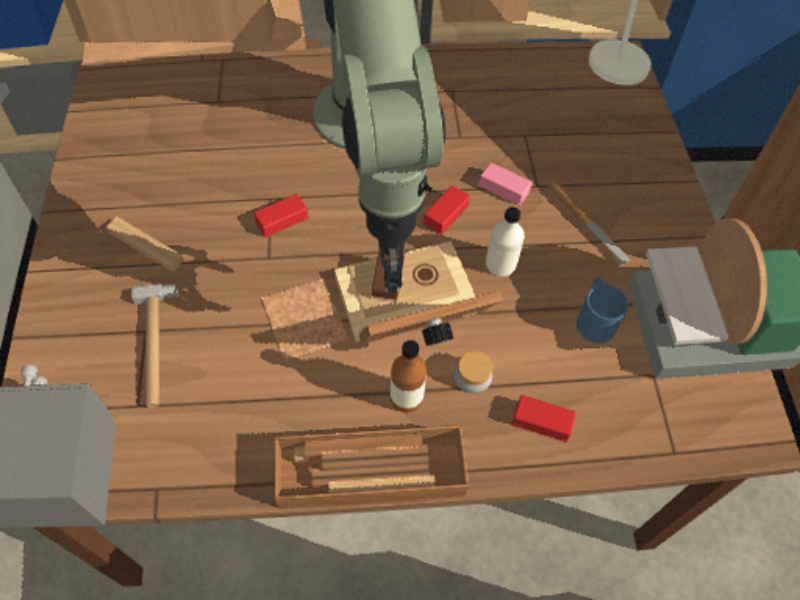

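View pics/side0.png

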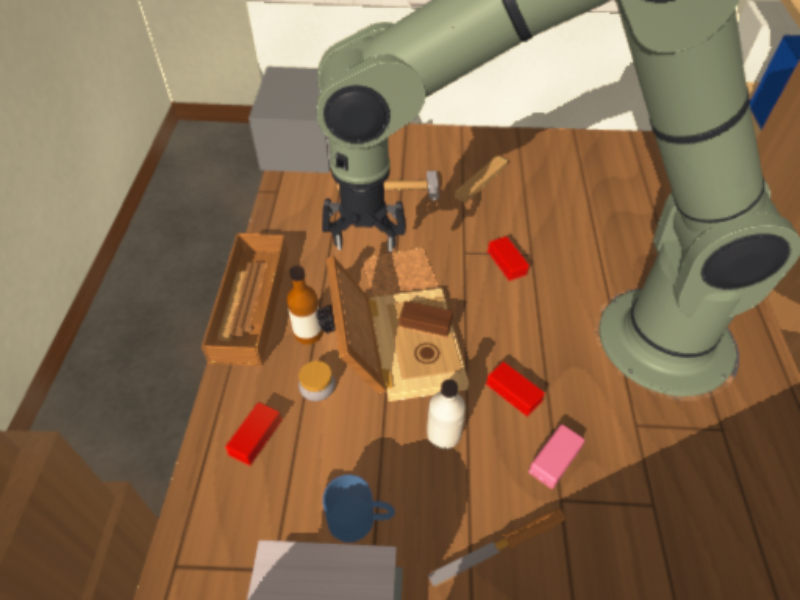

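The scene view shows the press at (405,290), the dark block on it at (390,275), the cork mat at (305,315), the raised lid edge at (435,315), the knob at (437,331), the amber bottle at (408,375) and the tin at (473,372). In the side view the block is at (427,318), the mat at (400,268), the lid at (355,320) and the knob at (325,320).

```bash
python3 - <<'E'
from h import *
D={n:np.load(n+"0.npz") for n in("scene","side")}
def rect(P):
    r=cv2.minAreaRect(P[:,:2].astype(np.float32)); return np.round(r[0],1),np.round(r[1],1),round(r[2],1),len(P)
def sel(n,x0,x1,y0,y1,zlo,zhi):
    W=D[n]["W"];im=D[n]["im"]
    m=np.zeros(W.shape[:2],bool);k=.64
    m[int(y0*k):int(y1*k),int(x0*k):int(x1*k)]=1
    m&=(W[...,2]>zlo)&(W[...,2]<zhi)
    return W[m],cv2.cvtColor(im,cv2.COLOR_BGR2HSV)[m]
P,h=sel("side",390,465,290,345,58,72);print("block",rect(P),np.median(P[:,2]))
P,h=sel("side",370,475,285,400,22,36);print("press",rect(P),np.median(P[:,2]))
P,h=sel("scene",330,480,235,345,22,36);print("press sc",rect(P))
# mat : orange-ish colour, low
for n,b in(("side",(345,445,240,300)),("scene",(255,350,270,365))):
    P,h=sel(n,*b,-4,9)
    print(n,"hsv pct",np.percentile(h,[10,50,90],axis=0).tolist(),"z",np.percentile(P[:,2],[10,50,90]).round(1))
    W=D[n]["W"]; 
# lid front face plane
W=D["side"]["W"]
P,h=sel("side",325,388,250,395,50,240);c=P.mean(0);
for _ in range(5):
    c=P.mean(0);nrm=np.linalg.svd(P-c,full_matrices=False)[2][2];d=abs((P-c)@nrm);P=P[d<max(3,2*d.std())] if d.max()>4 else P
print("lid",c.round(1),nrm.round(3),len(P),P.min(0).round(),P.max(0).round())
for nm,n,b,z in(("knob","scene",(415,460,312,348),(60,260)),("knob","side",(315,336,300,335),(60,260)),("spirit","scene",(385,430,338,412),(30,220)),("spirit","side",(284,325,262,345),(30,220)),("tin","scene",(452,496,350,394),(35,60)),("tin","side",(296,336,358,400),(35,60)),("glue","scene",(484,526,205,278),(30,190)),("glue","side",(426,468,380,448),(30,190))):
    P,h=sel(n,*b,*z)
    if nm=="knob": P=P[h[:,2]<70]
    print(nm,n,len(P),np.median(P,0).round(),np.percentile(P,3,axis=0).round(),np.percentile(P,97,axis=0).round())
for n in D:
    h=cv2.cvtColor(D[n]["im"],cv2.COLOR_BGR2HSV);k=.64
    for u,v in ([(300,320),(320,300),(250,340),(330,380)] if n=="scene" else [(400,268),(420,270),(450,260)]): print(n,u,v,h[int(v*k),int(u*k)],D[n]["W"][int(v*k),int(u*k)].round())
E
```

```text
block (array([505.6,  11.3]), array([ 55. , 104.3]), 77.6, 419) 64.24564425284848
press (array([531.1,  46. ]), array([180. , 253.2]), 11.9, 2493) 28.67843537952399
press sc (array([536.5,  43.8]), array([183.7, 250.5]), 12.6, 2483)
side hsv pct [[13.0, 150.0, 112.0], [14.0, 157.0, 169.0], [14.0, 160.0, 207.0]] z [-2.1  1.3  4.6]
scene hsv pct [[13.0, 117.0, 101.0], [14.0, 122.0, 158.0], [14.0, 126.0, 210.0]] z [-2.2  1.   5. ]
lid [639.2  81.7 119.7] [-0.883 -0.199  0.426] 1067 [585. -48.  50.] [696. 197. 179.]
knob scene 195 [702.  76. 144.] [685.  51. 130.] [723. 101. 162.]
knob side 134 [694.  96. 145.] [683.  71. 124.] [709. 107. 153.]
spirit scene 758 [769.  22. 128.] [737.  -3.  39.] [784.  53. 200.]
spirit side 728 [747.  47. 126.] [701.  22.  36.] [776.  97. 200.]
tin scene 375 [720. 152.  45.] [691. 124.  38.] [748. 179.  50.]
tin side 315 [717. 158.  45.] [689. 128.  37.] [744. 185.  48.]
glue scene 660 [484. 238. 107.] [458. 214.  35.] [500. 270. 170.]
glue side 723 [467. 264. 111.] [438. 236.  36.] [494. 278. 171.]
scene 300 320 [ 13 121 222] [ 573. -168.    3.]
scene 320 300 [ 14 122 200] [ 531. -130.    1.]
scene 250 340 [ 14 129 174] [ 613. -264.    3.]
scene 330 380 [ 14 113 108] [ 706. -114.   -3.]
side 400 268 [ 13 156 207] [ 567. -172.    4.]
side 420 270 [ 13 156 201] [ 524. -170.    3.]
side 450 260 [ 13 158 155] [ 451. -206.    1.]
```

```bash
python3 - <<'E'
from h import *
a=np.load("scene0.npz")["im"][160:250,150:330];b=np.load("side0.npz")["im"][145:260,190:320]
A=cv2.resize(a,(800,400),interpolation=cv2.INTER_CUBIC)
cv2.imwrite("pics/matcrop.png",A)
E
```

```text
(no output)
```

View pics/matcrop.png

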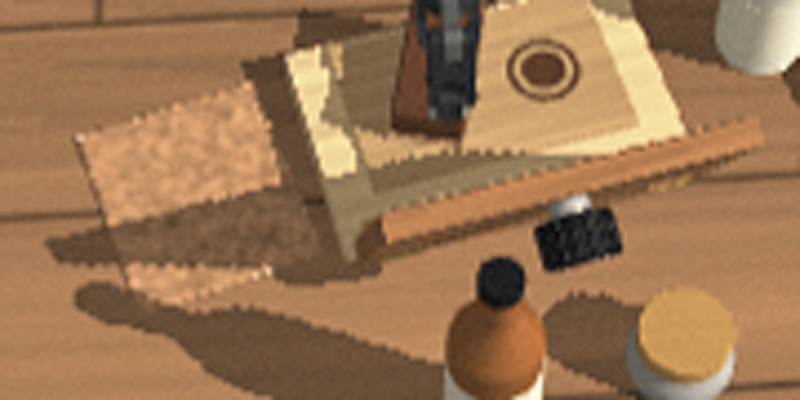

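The crop shows mat corners at (78,138), (250,85), about (310,252) and (138,305); the lid's free edge runs from (385,228) to (762,132). The amber bottle stands close behind the lid's right (−y) half and the tin behind the other.

```bash
cat >> h.py <<'E'
def ray(c,uv,z):
    "pixels -> points on the plane at height z"
    K=np.array([[c["fx"],0,c["cx"]],[0,c["fy"],c["cy"]],[0,0,1.]])
    n=cv2.undistortPoints(np.array(uv,float).reshape(-1,1,2),K,np.array(c["dist_coeffs"],float)).reshape(-1,2)
    T=np.array(c["cam_to_world"]);d=np.c_[n[:,0],-n[:,1],-np.ones(len(n))]@T[:3,:3].T
    return T[:3,3]+d*((z-T[2,3])/d[:,2:])
E
python3 - <<'E'
from h import *
c=camera("scene")
o=lambda L:np.array(L)/[800/180,400/90]+[150,160]-.4
m=ray(c,o([(78,138),(250,85),(310,252),(138,305)]),3);print("mat",m.round(),m.mean(0).round(1),cv2.minAreaRect(m[:,:2].astype(np.float32)))
e=ray(c,o([(385,228),(762,132)]),176);print("edge",e.round(1),e.mean(0),np.linalg.norm(e[1]-e[0]))
W=np.load("side0.npz")["W"];im=np.load("side0.npz")["im"]
# approach and grasp block
a=np.radians(77.6)
B=np.array([505.6,11.3])
R=down(a);R=min([R,R@np.diag([-1,-1,1])],key=lambda r:np.sum((r-read_state()["tool_rot"])**2))
for z in(160,40):
    q=inverse_kinematics([*B,z],R);print(None if q is None else np.round(q,2))
R2=R@np.diag([-1,-1,1]);q=inverse_kinematics([*B,160],R2);print(None if q is None else np.round(q,2))
movep([*B,200],R)
c=camera("wrist");cv2.imwrite("pics/w1.png",c["image"]);np.savez("w1.npz",W=pts(c),im=c["image"]);print(read_state()["time"])
E
```

```text
mat [[ 520. -245.    3.]
 [ 483. -123.    3.]
 [ 622.  -86.    3.]
 [ 655. -202.    3.]] [ 570. -164.    3.] ((570.2823486328125, -163.2754364013672), (143.129150390625, 126.92023468017578), 16.833707809448242)
edge [[705.1 -38.3 176. ]
 [653.5 193.4 176. ]] [679.29429678  77.55750769 176.        ] 237.3806660225341
[ 0.14  0.45 -0.36  1.97  0.23  0.76  1.  ]
[ 0.07  0.65 -0.28  2.03  0.35  0.51  0.89]
[-0.41  0.46  0.36  1.99 -0.24  0.73 -1.69]
1.3
```

View pics/w1.png

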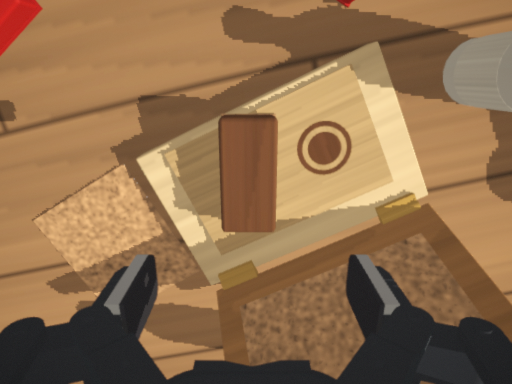

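The wrist view shows the block upright at (248,173), aligned with the fingers, clear of the lid (bottom, hinges at (240,273),(400,207)), mat at the left (105,230). Refine the block from this and pick.

```bash
cat >> h.py <<'E'
def near(R):
    return min([R,R@np.diag([-1,-1,1])],key=lambda r:np.sum((r-read_state()["tool_rot"])**2))
E
python3 - <<'E'
from h import *
d=np.load("w1.npz");W=d["W"];P=W[100:240,205:290].reshape(-1,3);P=P[(P[:,2]>57)&(P[:,2]<72)]
r=cv2.minAreaRect(P[:,:2].astype(np.float32));print(r,np.median(P[:,2]))
(cx,cy),(w,h),a=r
a=np.radians(a if w<h else a+90) # short-axis direction
a=(a+np.pi)%np.pi
ok=abs(cx-505)<10 and abs(cy-11)<10 and 45<min(w,h)<58 and 98<max(w,h)<112 and abs(a-1.354)<.15
print(np.degrees(a),ok)
if ok:
    R=near(down(a))
    movep([cx,cy,110],R);print(movel([cx,cy,42],max_speed=100,guard=15))
    clamp();s=read_state();print(s["finger_gap"],s["gripper_force"],s["eef_pos"],s["ft_force"].round(1) if hasattr(s["ft_force"],"round") else s["ft_force"])
    movel([cx,cy,130],max_speed=150)
    s=read_state();print(s["finger_gap"],s["time"],s["ft_force"])
E
```

```text
((505.3681335449219, 7.974361419677734), (50.106590270996094, 103.6185302734375), 77.4746322631836) 65.91336430752597
77.47463226318358 True
False
48.563376703483414 61.61199331283569 [505.65199178   8.00222552  42.69408555] [-2.9  0.3 12.4]
48.534588481344386 3.7667 [ 0.21829862 -0.59458605 -2.46297474]
```

```bash
python3 - <<'E'
from h import *
R=near(down(np.radians(105)))
M=[569,-164]
movep([*M,120],R)
print(movel([*M,25],max_speed=150), movel([*M,14],max_speed=40,guard=6),read_state()["eef_pos"])
open_gripper();movel([*M,120],max_speed=200)
movel([500,-164,240],max_speed=300)
s=read_state();print(s["time"],s["qpos"],s["finger_gap"])
c=camera("wrist");cv2.imwrite("pics/w2.png",c["image"])
E
```

```text
False True [ 569.49959488 -164.23793097   14.7224704 ]
7.3833 [ 0.59865357  0.39248069 -0.51516325  1.83093574  0.22939425  0.97770976
  1.81904753] 85.15273322753676
```

View pics/w2.png

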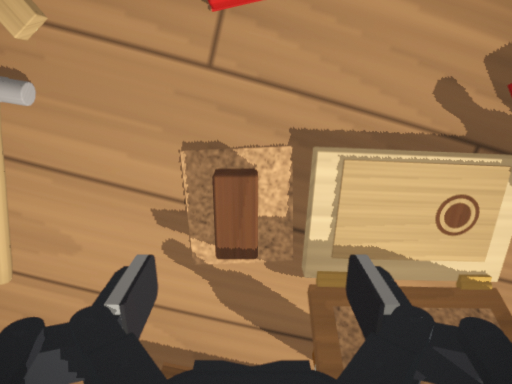

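The block lies on the mat at (236,213); mat corners are (181,150),(292,147),(293,262),(192,262). I'll check the margins.

```bash
python3 - <<'E'
from h import *
c=camera("wrist");W=pts(c)
m=ray(c,[(181,150),(292,147),(293,262),(192,262)],3);print(m.round(),m.mean(0).round(1),cv2.minAreaRect(m[:,:2].astype(np.float32)))
P=W[140:275,175:300].reshape(-1,3);P=P[(P[:,2]>28)&(P[:,2]<46)]
print(cv2.minAreaRect(P[:,:2].astype(np.float32)),np.median(P[:,2]))
E
```

```text
[[ 516. -244.    3.]
 [ 480. -121.    3.]
 [ 623.  -75.    3.]
 [ 657. -202.    3.]] [ 569.3 -160.6    3. ] ((569.8924560546875, -159.7490234375), (150.8071746826172, 130.8155517578125), 16.677494049072266)
((568.9136962890625, -165.01617431640625), (105.09868621826172, 49.90730667114258), 15.263097763061523) 37.80865973060634
```

```bash
cat >> h.py <<'E'
YAW=np.radians(12.6);EU=np.array([np.cos(YAW),np.sin(YAW)]);EV=np.array([-EU[1],EU[0]])
def uv(u,v,z): return [*(u*EU+v*EV),z]
E
python3 - <<'E'
from h import *
clamp()
R=near(down(np.pi/2+YAW))
movel([520,-100,270],max_speed=300)
p=uv(722,5,270)
print([None if (q:=inverse_kinematics(uv(u,5,z),R)) is None else np.round(q,2) for u,z in((722,270),(722,145),(590,145))])
movel(p,R,max_speed=300)
print("down guard",movel(uv(722,5,145),max_speed=150,guard=8))
s=read_state();print(s["time"],s["eef_pos"],s["ft_force"])
c=camera("side");cv2.imwrite("pics/s3.png",cv2.resize(c["image"][90:300,120:400],(800,600)))
E
```

```text
[array([-0.01,  0.7 , -0.56,  1.24,  0.36,  1.3 ,  1.24]), array([-0.01,  0.81, -0.54,  1.36,  0.44,  1.08,  1.18]), array([ 0.04,  0.62, -0.53,  1.75,  0.39,  0.88,  1.13])]
down guard False
10.8417 [704.00160186 162.46676102 146.1172064 ] [ 0.11457056  0.41026353 -0.1283376 ]
```

View pics/s3.png

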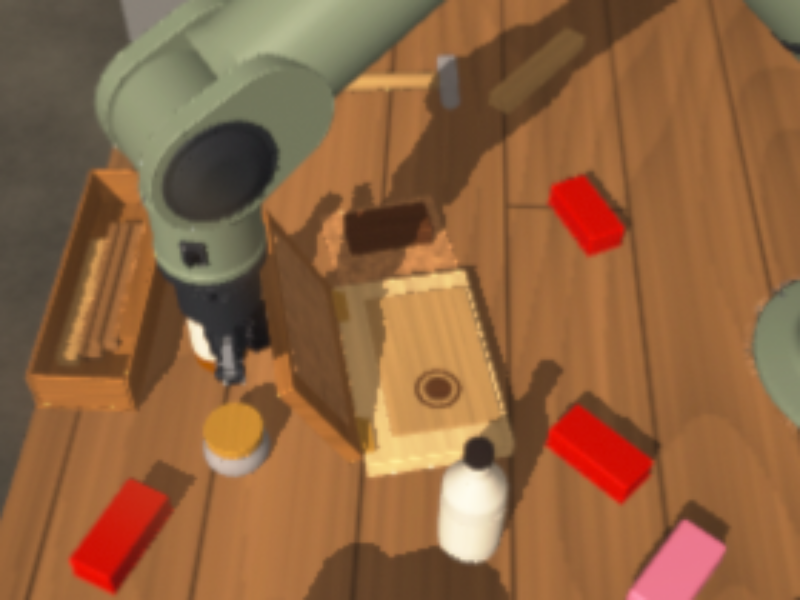

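The fingertips (228,375) are behind the lid, clear of the tin and the amber bottle; the lid is still open. Push now.

```bash
python3 - <<'E'
from h import *
print("guard",movel(uv(592,5,145),max_speed=110,guard=25))
s=read_state();print(s["time"],s["eef_pos"],s["ft_force"])
movel(uv(592,5,260),max_speed=200)
wait(.7)
movel(uv(440,-60,260),max_speed=300)
print(read_state()["time"])
c=camera("wrist");cv2.imwrite("pics/w4.png",c["image"]);np.savez("w4.npz",W=pts(c),im=c["image"])
c=camera("scene");np.savez("scene4.npz",W=pts(c),im=c["image"])
cv2.imwrite("pics/sc4.png",cv2.resize(c["image"][120:290,140:370],(800,591)))
E
```

```text
guard True
11.5667 [642.76776701 149.06598027 146.71351285] [2.31121161 2.2481042  3.18144074]
13.7833
```

View pics/w4.png

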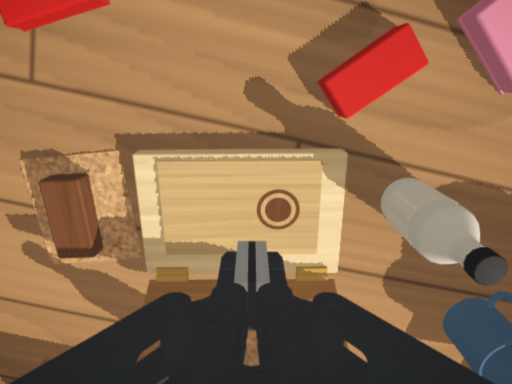

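The contact impact tripped the guard before the balance point, and the lid fell back open (hinge leaves visible at (172,273),(312,272)). Repeat, slower.

```bash
python3 - <<'E'
from h import *
movel(uv(592,5,270),max_speed=300)
movel(uv(722,5,270),max_speed=300)
print("down guard",movel(uv(722,5,145),max_speed=150,guard=12))
print("g",movel(uv(692,5,145),max_speed=80,guard=40))
print("g",movel(uv(592,5,145),max_speed=50,guard=40))
s=read_state();print(s["time"],s["eef_pos"],s["ft_force"])
movel(uv(620,5,260),max_speed=200)
wait(.5)
movel(uv(440,-60,260),max_speed=300)
print(read_state()["time"])
c=camera("wrist");cv2.imwrite("pics/w5.png",c["image"]);np.savez("w5.npz",W=pts(c),im=c["image"])
c=camera("side");np.savez("side5.npz",W=pts(c),im=c["image"])
c=camera("scene");np.savez("scene5.npz",W=pts(c),im=c["image"])
E
```

```text
down guard False
g False
g True
17.7 [636.13364432 147.39880376 148.5944497 ] [2.30998442 0.24721451 6.55066266]
19.725
```

View pics/w5.png

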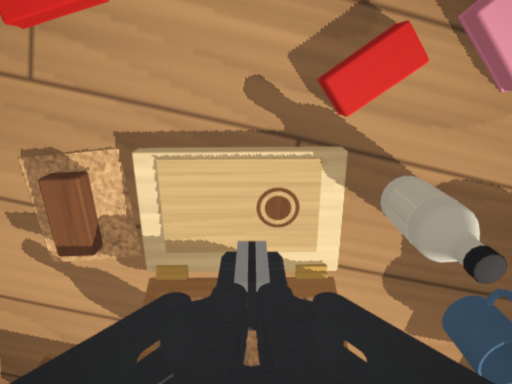

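The lid stopped at u≈653 with an upward force: the edge rises about 25 mm as the lid comes upright and met the gripper's knuckles. I'll follow the edge upward, keeping about 20 mm overlap.

```bash
python3 - <<'E'
from h import *
movel(uv(592,5,280),max_speed=300)
movel(uv(722,5,280),max_speed=300)
print("down guard",movel(uv(722,5,146),max_speed=170,guard=12))
for p,sp in(((702,5,147),60),((633,5,171),50),((587,5,169),50)):
    g=movel(uv(*p),max_speed=sp,guard=25);s=read_state();e=np.array(s["eef_pos"]);print(g,round(s["time"],2),(e[:2]@EU).round(),e.round(),np.round(s["ft_force"],1))
    if g:break
c=camera("scene");cv2.imwrite("pics/sc6.png",cv2.resize(c["image"][120:290,140:370],(800,591)))
E
```

```text
down guard False
False 22.61 702.0 [684. 158. 148.] [-0.1 -0.2  0.2]
False 24.22 633.0 [617. 143. 171.] [0.6 0.  0.7]
False 25.29 587.0 [572. 133. 169.] [ 0.3 -0.3  0.8]
```

View pics/sc6.png

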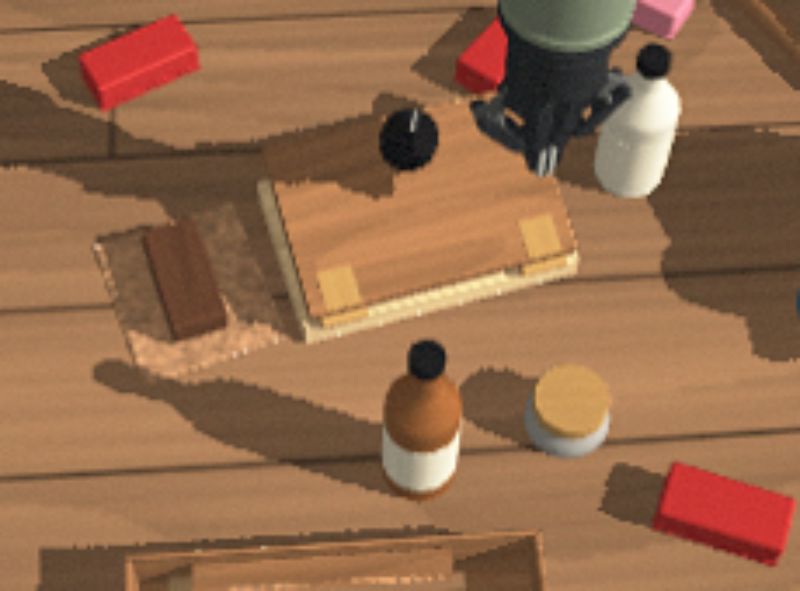

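The lid is shut: knob seen at (409,138), bottle and tin unmoved. Now locate the knob and place the gripper above it, with joint 7 wound back.

```bash
python3 - <<'E'
from h import *
s=read_state()
c=camera("scene");im=c["image"];g=cv2.cvtColor(im,cv2.COLOR_BGR2HSV)
x0,y0=140+370//3.478,120+90//3.478;m=np.zeros(g.shape[:2],np.uint8);m[int(y0):int(120+180/3.478),int(x0):int(140+450/3.478)]=1
m&=(g[...,2]<50).astype(np.uint8)
W=pts(c);P=W[(m>0)];T=P[(P[:,2]>86)&(P[:,2]<98)]
print("scene top",cv2.minEnclosingCircle(T[:,:2].astype(np.float32)),len(T),np.median(T,0))
movel([*s["eef_pos"][:2],230],max_speed=250)
movel(uv(440,-75,230),max_speed=250)
c=camera("wrist");W=pts(c);P=W.reshape(-1,3);k=(P[:,2]>84)&(P[:,2]<100)&(np.hypot(P[:,0]-482,P[:,1]-32)<45)
print("wrist top",cv2.minEnclosingCircle(P[k][:,:2].astype(np.float32)),k.sum(),np.median(P[k],0))
cv2.imwrite("pics/w7.png",c["image"])
s=read_state();print(s["time"],s["qpos"][6])
E
```

```text
scene top ((482.5411376953125, 32.27739715576172), 25.448278427124023) 151 [485.67982836  29.66978926  91.32291385]
wrist top ((478.8944091796875, 30.996652603149414), 25.32950782775879) 2169 [476.62593036  30.43167167  92.79858095]
26.65 1.3906104453612989
```

View pics/w7.png

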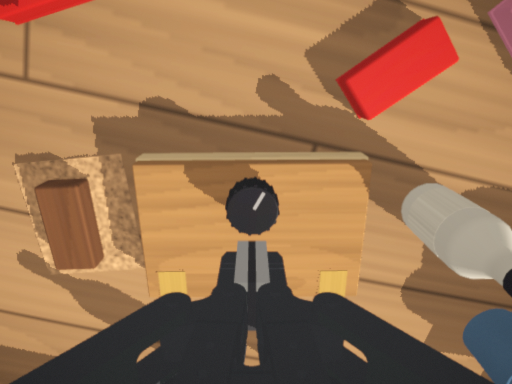

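The lid is shut and flat; knob centre (252,206), its pointer about 35–40° clockwise of image-up.

```bash
python3 - <<'E'
from h import *
K=[480.5,31.5]
open_gripper()
movel([*K,140],max_speed=250)
q=np.array(read_state()["qpos"]);q[6]=-2.3;goto_joints(q)
s=read_state();print(s["time"],np.round(s["eef_pos"],1),s["tool_rot"][2])
print("guard",movel([*K,61],max_speed=100,guard=12))
clamp();s=read_state();print(s["time"],np.round(s["qpos"],2),np.round(s["eef_pos"],1),s["finger_gap"],np.round(s["ft_force"],1),np.round(s["torque"],2))
q=np.array(s["qpos"])
q0=q[6]
while q[6]<2.4:
    q[6]=min(q[6]+.25,2.42);goto_joints(q);s=read_state()
    print(round(q[6]-q0,2),round(s["time"],2),np.round(s["torque"],2),round(s["joint_efforts"][6],2),np.round(s["qpos"][6]-q[6],3))
    if abs(s["torque"][2])>.7: break
E
```

```text
31.0667 [480.2  31.7 140.5] [ 0.00806655 -0.00497631 -0.99995508]
guard False
32.4417 [ 0.15  0.6  -0.44  2.09  0.49  0.54 -2.41] [480.7  31.1  61.7] 46.42239452007391 [-3.4 -2.7 14.5] [-0.65  0.78  0.06]
0.25 32.8 [0.88 0.49 0.1 ] 1.27 -0.004
0.5 33.16 [1.51 0.83 0.1 ] 0.7 -0.004
0.75 33.52 [ 2.16 -0.1   0.14] 0.64 -0.004
1.0 33.88 [ 2.65  0.82 -0.64] 1.47 -0.004
1.25 34.23 [1.47 2.01 0.16] 0.64 -0.004
1.5 34.59 [1.23 2.11 0.02] 0.75 -0.004
1.75 34.95 [-0.34  1.79 -0.75] 1.49 -0.004
```

```bash
cat >> h.py <<'E'
def pointer(c):
    "knob centre and pointer turn (clockwise from -u), from white marks on the black top"
    W=ray(c,np.stack(np.meshgrid(np.arange(512),np.arange(384)),-1).reshape(-1,2),92)[:,:2]
    g=cv2.cvtColor(c["image"],cv2.COLOR_BGR2HSV).reshape(-1,3).astype(int)
    d=np.hypot(*(W-[480.5,31.5]).T);blk=W[(g[:,2]<60)&(d<30)]
    C=np.array(cv2.minEnclosingCircle(blk.astype(np.float32))[0])
    w=W[(g[:,2]>110)&(g[:,1]<90)&(np.hypot(*(W-C).T)<19)]
    p=w.mean(0)-C;return C.round(1),len(w),np.arctan2(p@EV,-(p@EU))%(2*np.pi),np.hypot(*p).round(1)
E
python3 - <<'E'
from h import *
open_gripper();s=read_state();e=s["eef_pos"]
movel([e[0],e[1],140],max_speed=200)
R=near(down(np.pi/2+YAW));
cands=[down(np.pi/2+YAW),down(-np.pi/2+YAW)]
p=uv(440,-75,230)
R=max(cands,key=lambda r:(lambda q:-9 if q is None else -abs(q[6]-1.39))(inverse_kinematics(p,r)))
movep(p,R)
c=camera("wrist");cv2.imwrite("pics/w8.png",c["image"]);s=read_state();print(s["time"],s["qpos"][6],s["eef_pos"])
print(pointer(c))
c2=dict(c);c2["image"]=cv2.imread("pics/w7.png");print("before",pointer(c2))
E
```

```text
37.5833 1.1504629712528969 [445.66981025  22.8597394  229.69957011]
(array([476.1,  30.4]), 79, np.float64(6.265007156200418), np.float64(8.4))
before (array([480.4,  31.5]), 60, np.float64(0.32502537388841224), np.float64(12.3))
```

```bash
python3 - <<'E'
import cv2,numpy as np
for f,c0 in(("w7",(252,206)),("w8",None)):
    im=cv2.imread(f"pics/{f}.png");g=cv2.cvtColor(im,cv2.COLOR_BGR2HSV)
    m=(g[...,2]<60).astype(np.uint8);m[270:]=0
    n,l,st,ce=cv2.connectedComponentsWithStats(m)
    for i in range(1,n):
        if st[i,4]>500: print(f,st[i],ce[i].round())
    x,y=c0 or (252,206)
    for r in range(y-34,y+34,2): print("".join("#" if v<60 else ("o" if v>110 and s<90 else ".") for v,s in zip(g[r,x-36:x+36,2],g[r,x-36:x+36,1])))
E
```

```text
w7 [ 226  178   52   56 2094] [251. 206.]
........................................................................
........................................................................
........................................................................
.............................#.......####...............................
...........................#################............................
.....................#############################......................
....................################################....................
..................####################################..................
.................#######################################................
..............###########################################...............
..............###############################.oo..########..............
.............##############################.ooooo.#########.............
.............#############################.ooooo.###########............
............#############################.ooooo.#############...........
...........#########################
[... 3247 characters left out ...]
###############################............
.............###############################################............
...............############################################.............
.................########################################...............
...................#####################################................
...................###################################..................
........................##########################......................
..........................######################........................
....................................###.................................
........................................................................
```

Joint 7 positive turns counter‑clockwise: the pointer went back from about 0.5 to 0 rad (its lower stop). No harm done; turn the other way with a full stroke.

```bash
python3 - <<'E'
from h import *
K=[480.5,31.5]
movel([*K,140],max_speed=250)
q=np.array(read_state()["qpos"]);q[6]=2.35;goto_joints(q)
s=read_state();e=s["eef_pos"];R=np.array(s["tool_rot"])
print("guard",movel([*K,61],max_speed=120,guard=12))
clamp();s=read_state();print(s["time"],np.round(s["qpos"],2),np.round(s["eef_pos"],1),s["finger_gap"])
q=np.array(s["qpos"]);q0=q[6];n=0
while q[6]>-2.45:
    q[6]=max(q[6]-(.6 if q0-q[6]<3.5 else .2),-2.47);goto_joints(q);s=read_state()
    print(round(q0-q[6],2),round(s["time"],2),np.round(s["torque"],2),round(s["joint_efforts"][6],2))
    if q0-q[6]>3.4 and s["torque"][2]>.45:
        n+=1
        if n==2: break
open_gripper();e=read_state()["eef_pos"];movel([e[0],e[1],140],max_speed=200)
p=uv(440,-75,230)
R=max([down(np.pi/2+YAW),down(-np.pi/2+YAW)],key=lambda r:(lambda q:-9 if q is None else -abs(q[6]-1.2))(inverse_kinematics(p,r)))
movep(p,R)
c=camera("wrist");cv2.imwrite("pics/w9.png",c["image"]);s=read_state();print(s["time"],s["qpos"][6],s["eef_pos"])
g=cv2.cvtColor(c["image"],cv2.COLOR_BGR2HSV);x,y=252,207
for r in range(y-34,y+34,2): print("".join("#" if v<60 else ("o" if v>110 and t<90 else ".") for v,t in zip(g[r,x-36:x+36,2],g[r,x-36:x+36,1])))
E
```

```text
guard False
40.65 [ 0.43  0.71 -0.83  2.07  0.81  0.73  2.21] [479.2  31.4  61.7] 46.41084363675609
0.6 41.3 [ 0.01  0.81 -0.16] -0.28
1.2 41.95 [ 0.04  0.9  -0.08] -0.17
1.8 42.6 [ 0.07  0.83 -0.14] -0.17
2.4 43.25 [ 0.08  0.84 -0.16] -0.17
3.0 43.9 [ 0.05  0.79 -0.12] -0.17
3.6 44.55 [ 0.    0.86 -0.11] -0.17
3.8 44.87 [ 0.06  0.85 -0.12] -0.83
4.0 45.18 [ 0.04  0.87 -0.16] -0.83
4.2 45.5 [ 0.03  0.91 -0.1 ] -0.78
4.4 45.82 [-0.04  0.71  0.32] -1.24
4.6 46.13 [-0.03 -0.53 -0.09] -1.27
4.68 46.38 [-0.28 -0.36  1.33] -2.32
50.4083 1.0479157919449966 [445.74884197  22.80454377 229.94083436]
........................................................................
........................................................................
........................................................................
........................................................................
................................########..##............................
........................######################..........................
.......................###########################.#.............
[... 1278 characters left out ...]
..#############################............
..............##.oooooooo..################################.............
...............#.oooo..###################################..............
...................######################################...............
....................##################################..................
.....................###############################....................
.........................#########################......................
.............................#############..............................
........................................................................
........................................................................
```

The pointer is at ~239° = 4.17 rad (stop 4.2), consistent with the torque rise past 4.2 rad of turn. One last numeric check that nothing else shifted, then hand in.

```bash
python3 - <<'E'
from h import *
movel(uv(440,-75,280),max_speed=200)
c=camera("scene");W=pts(c);W0=np.load("scene0.npz")["W"];k=.64
for n,(a,b,d,e) in dict(spirit=(385,430,338,412),tin=(452,496,350,394),mug=(575,630,275,345),mallet=(125,180,280,410),glue=(484,526,205,278)).items():
    r=[]
    for w in(W0,W):
        P=w[int(d*k):int(e*k),int(a*k):int(b*k)].reshape(-1,3);P=P[P[:,2]>12];r.append(P.mean(0).round(1))
    print(n,*r)
P=W.reshape(-1,3)
B=P[(P[:,2]>30)&(P[:,2]<45)&(np.hypot(P[:,0]-569,P[:,1]+165)<70)];print("block",cv2.minAreaRect(B[:,:2].astype(np.float32)))
L=P[(np.hypot(*(P[:,:2]-uv(540,-73,0)[:2]).T)<35)];print("lid z",np.percentile(L[:,2],[10,50,90]))
print(read_state()["time"]);print(finish_job())
E
```

```text
spirit [767.9  23.1 115.6] [769.6  22.3 115.9]
tin [725.  150.1  38.9] [724.9 150.   38.6]
mug [625.6 410.8  56.5] [625.3 411.2  56.8]
mallet [ 603.6 -451.3   22.7] [ 603.9 -451.2   22.7]
glue [483.8 239.2  95.7] [483.9 239.1  95.3]
block ((572.008544921875, -164.807861328125), (106.97064971923828, 50.2192268371582), 14.730978012084961)
lid z [47.50959654 51.03335156 54.59030358]
50.8583
the job is handed in; nothing more can be done
None
```

I handed the job in at about 51 s: the block lies on the cork mat, the lid fell shut on the third push, and the knob is at its stop (pointer about 4.17 rad). It took a first turn the wrong way and two pushes stopped by the force guard (the second at 40 N), and the bottles, tin, mug and hammer measured unmoved, but I didn't re-measure the chisel and offcut.

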